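# Hang the smoked lift-off door on its guard frame

## Robot

A 6-joint arm with a two-finger parallel gripper is mounted at the origin on the work surface. World frame = base frame: x ahead of the robot, y to its left, z up, the work surface at z = 0. Lengths are in mm, angles in rad, forces in N, time in s.
With the tool pointing down it reaches from about 350 to 875 mm from the base axis. Payload 4.2 kg.
Tool frame: the origin (TCP) lies at the very end of the fingers, on their centre line; the grasp point (between the pads) lies 19 mm behind it; z points along the fingers, y is the direction in which the jaws open and shut (so a half turn about z gives the same grasp; the last joint's range is limited). The gripper opens to 85 mm and grips with 20 to 120 N. Pads are 22 mm wide; open, the fingers measure 114 mm over their backs; the gripper's body (76 mm by 85 mm) begins 54 mm behind the grasp point. The pads swing forward as they close: fully open they stand 13 mm farther back than shut.
Start: joints at [-0.916, 0.385, 0.008, 0, -1.194, -0.259], TCP at [240.98, -576.652, 231.312] pointing down, gripper open.
Joint ranges: [-3.14, 3.14], [-1.21, 2.06], [-1.07, 1.41], [-3.16, 2.05], [-2.99, -0.16], [-3.1, 3.1]. Speed limits (rad/s): [2.79, 2.79, 3.14, 3.14, 3.14, 3.14].

## Interface

Orientations are given as a unit quaternion [x, y, z, w].
In Python, from bench import arm, optics, job gives the robot as it stands.
- The arm moves only by the tool send_rows, never from a script. Its argument "steps" is a list that holds one entry, the list of rows, each a list of 5 numbers: the shift along the tool's x, y, z in cm, then the turn about the tool's z in rad, then the opening, from 0 (shut) to 1 (fully open). A call has 1 to 10 rows; each row shifts and turns the pose as measured when the row begins, along the tool's axes as they then stand; what a row does not reach is not made up. A row lasts 1/12 s, in which the tool goes at most 41.7 mm and 7.16 degrees, less where a joint would pass 70% of its speed; a pose out of reach is approached as far as the arm can. A call with a gripper value outside its range is refused whole. The fingers move at their own pace and stop on an object; the grip force is fixed at half the most. Time passes only in rows, so rows that do not move let the fingers close. It gives the time, the measured TCP pose, the force and the opening at its end, in the units of the state.
- arm.read_state(): the state, without advancing time (a new reading comes with each control period).
- optics.get_image(name): name is "scene" or "side" or "wrist"; returns (picture, depth): 400x640x3 uint8, blue, green, red; 400x640 float32, mm along the optical axis (not along the pixel's ray), 0 where there is no reading.
- optics.get_calibration(name): a dict with "K" (3x3 intrinsics, pixels), "rvec" (rotation vector, rad) and "tvec" (3), from world to camera coordinates, as OpenCV has them; the wrist camera has in their place "hand_eye" (4x4, takes a point from camera to tool coordinates, whose origin is the TCP and whose axes are the flange's). Camera axes: x right, y down, z forward; pixel columns grow to the right and rows downward; lengths in mm; the calibration is good to about 2 mm. A picture is of the moment at which its call begins: read the wrist's pose just before it. get_calibration takes no time and is no camera call.
- job.job_done(): hands the job in, once; it reports no verdict.
The state is a dict: "clock": time; "joints": joint angles; "joint_vel": joint speeds; "joint_efforts": joint torques, N m; "position": TCP position; "ee_rot": TCP orientation; "contact_force": force on the tool from outside, world axes, zero at the start; "wrist_torque": the same for the moment, N m; "gripper_width": finger opening in mm.
Only numpy, scipy, OpenCV 4.12 (cv2) and the standard library are available. Lean on these libraries where they do the work, as an engineer would, in place of code of your own. Each camera call takes 0.05 s, during which the arm holds its last target. There are 200 camera calls.

## Task

Two small lift-off guard doors are parked in stands on the bench. Take the smoked black one with the blue grip, bring it above the empty aluminium guard frame and lower it between the posts, keeping hold of it until both of its open knuckles are down on the frame's two pins, then let go so that it hangs there at rest. Leave the amber door with the yellow grip in its stand.

Things in the scene. Friction and masses are not known exactly. Their poses are not given: they have to be found in the camera images.
- smoked_door: Door to hang: smoked black panel 10 mm thick (x), 130 wide (y), blue grip tab, 0.35 kg. Origin: midway between its knuckles on the hinge axis; panel from 90 below to 15 above. At each side a knuckle, open below, 67 to 103 mm from the middle along y: 44 mm mouth, lowest edge 25 below origin, narrowing to a 16 mm slot. z up. Both faces alike. Stands 35 mm deep in a slotted stand: lift straight.
- smoked_grip (a point): Grip point of the smoked door: middle of its blue tab, 38 mm above the door's origin. The tab is 16 mm thick (door's x), 60 mm long (door's y) and reaches from 15 to 58 mm above the origin; pinch it from above across its thickness. Axes as the door's.
- amber_door: The other door, to be left alone: amber panel, yellow grip tab. Same shape, size and axes as the smoked door, parked upright in a like stand.
- guard_frame: Fixed aluminium frame: two posts 30 x 30 mm, 151 tall, centres 135 mm either side of the middle along y. From each a steel pin, 10 mm thick, 40 long, points inwards along y; 160 mm between pin ends. Origin: on the table midway between the posts; the pins' centre line lies 120 mm above it. z up. All is open above; a block with a gold cap, 58 tall, 70 mm along +x. The door may hang either way round.

How it is judged (in metres and radians):
On the way:
1. the smoked door is lowered onto both pins (hinge axes within 10 mm in height) while still held by the gripper (x of smoked_door in the frame of guard_frame between -0.012 and 0.012 m and y of smoked_door in the frame of guard_frame between -0.018 and 0.018 m and angle between the y axis of smoked_door and the y axis of guard_frame, either way round below 0.17 rad and z of smoked_door in the frame of guard_frame between 0.11 and 0.13 m and contact force between smoked_door and the fingers above 1 N), for 0.1 s.
At the end, for the whole second after the job is handed in: The smoked door hangs released and at rest on both pins: its hinge axis within 12 mm across, 18 mm along and 6 mm in height of the pins' line, parallel to it and upright within about 10 degrees; the amber door is within 20 mm of where it was (x of smoked_door in the frame of guard_frame between -0.012 and 0.012 m and y of smoked_door in the frame of guard_frame between -0.018 and 0.018 m and angle between the y axis of smoked_door and the y axis of guard_frame, either way round below 0.17 rad and z of smoked_door in the frame of guard_frame between 0.114 and 0.126 m and angle between smoked_door's own z axis and vertical below 0.17 rad and contact force between smoked_door and guard_frame above 0.5 N and linear speed of smoked_door below 0.03 m/s and angular speed of smoked_door below 0.3 rad/s and distance of amber_door from where it was at the start of the episode below 0.02 m); the robot touches nothing.
It fails at once if the amber door is pulled out of its stand or knocked over (moved more than 20 mm) (distance of amber_door from where it was at the start of the episode above 0.02 m).
It also fails if it takes over 43 s, if anything falls off the work surface, if the arm or the gripper's body presses on something with over 40 N, if the wrist force passes 120 N, or if a joint passes its speed limit or range.

## Working session

There is one attempt and no reset: what is moved stays moved. The work goes in short steps, Python scripts to look and compute and a tool call to move; the robot and the scene stay as the last step left them, time stands still between calls to the robot, and variables do not carry over. Pictures are saved under pics/ and viewed, about 8 in all and at most 12, crops included, and the job is handed in when it is done.

Besides the shell and the picture viewer there is one more tool, called after "Emit:" as name(argument=value, ...), one argument or row to a line, values as JSON. send_rows: Moves the arm, as the interface text tells. Its arguments: {"type":"object","properties":{"steps":{"type":"array","items":{"type":"array","items":{"type":"array","items":{"type":"number"}}}}},"required":["steps"]}

```bash
mkdir -p pics; cat > h.py <<'E'
import numpy as np, cv2
from scipy.spatial.transform import Rotation as R
from bench import arm, optics, job
def cloud(name):
    """picture, depth, world points HxWx3"""
    s=arm.read_state(); im,d=optics.get_image(name); c=optics.get_calibration(name); K=np.array(c["K"])
    v,u=np.mgrid[:400,:640]; p=np.stack([(u-K[0,2])/K[0,0]*d,(v-K[1,2])/K[1,1]*d,d],-1)
    if name=="wrist":
        H=np.array(c["hand_eye"]); p=p@H[:3,:3].T+H[:3,3]
        p=p@R.from_quat(s["ee_rot"]).as_matrix().T+np.array(s["position"])
    else:
        Rm=cv2.Rodrigues(np.array(c["rvec"],float))[0]; p=(p-np.array(c["tvec"]).ravel())@Rm
    p[d<=0]=np.nan
    return im,d,p
E
python3 - <<'E'
from h import *
print(arm.read_state())
for n in("scene","side"):
    im,d,p=cloud(n); cv2.imwrite(f"pics/{n}0.png",im); np.save(n,p); cv2.imwrite(n+".png",im)
im,d,p=cloud("wrist"); print(optics.get_calibration("wrist"))
E
```

```text
{'clock': 0.0, 'joints': array([-9.16411435e-01,  3.85538895e-01,  6.63950644e-03, -4.91763339e-04,
       -1.19401912e+00, -2.58627172e-01]), 'joint_vel': array([ 2.22203860e-04,  2.70266374e-05, -8.98882973e-04, -3.67412208e-04,
        1.65174207e-04,  2.58182132e-04]), 'joint_efforts': array([-6.84241277e-04, -3.92288911e+01,  1.88399166e+01,  4.18614998e+00,
       -4.66918369e-03,  3.97118541e-06]), 'position': array([ 240.7480178 , -576.13810673,  230.2386839 ]), 'ee_rot': array([-1.96500972e-01,  9.80503029e-01,  1.05317405e-03, -2.62607819e-04]), 'contact_force': array([-0.50822661,  0.06675007,  0.09430348]), 'wrist_torque': array([ 0.00275224,  0.03557496, -0.00853303]), 'gripper_width': 85.55682325638146}
{'K': array([[327.76009556,   0.        , 323.49786572],
       [  0.        , 327.76009556, 200.35991355],
       [  0.        ,   0.        ,   1.        ]]), 'hand_eye': array([[ 3.57802321e-04, -9.53953078e-01, -2.99955658e-01,
         7.66985625e+01],
       [ 9.99999695e-01,  5.49725068e-04, -5.55447795e-04,
        -2.49665521e-01],
       [ 6.94764278e-04, -2.99955368e-01,  9.53952983e-01,
        -1.42637965e+02],
       [ 0.00000000e+00,  0.00000000e+00,  0.00000000e+00,
         1.00000000e+00]])}
```

View pics/scene0.png

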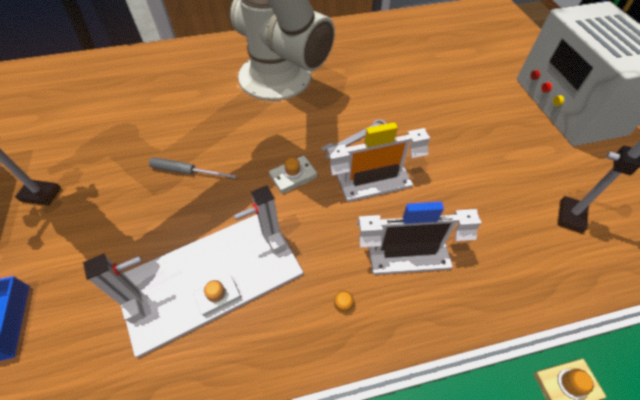

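View pics/side0.png

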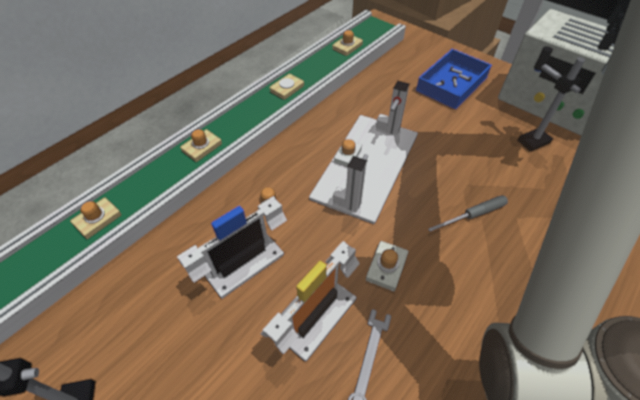

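Scene: blue tab is at about (423,212), the amber one at (381,134), the frame post tops at (263,196) and (98,267), and the gold-cap block at (214,292), on the far side. Now I'll measure them from depth.

```bash
python3 - <<'E'
from h import *
def fit(q):
    r=cv2.minAreaRect(q[:,:2].astype(np.float32)); return np.round(r[0],1),np.round(r[1],1),round(r[2],1),np.round(np.median(q,0),1),len(q)
for n in("scene","side"):
    p=np.load(n+".npy"); im=cv2.imread(n+".png"); hsv=cv2.cvtColor(im,cv2.COLOR_BGR2HSV).astype(int); h,s,v=hsv[...,0],hsv[...,1],hsv[...,2]
    x,y,z=p[...,0],p[...,1],p[...,2]
    for nm,m in(("blue",(h>105)&(h<130)&(s>150)&(z>60)),("yellow",(h>22)&(h<32)&(s>150)&(z>60))):
        m=m&(x>200)&(x<900)&(abs(y)<450)
        k,l,st,_=cv2.connectedComponentsWithStats(m.astype(np.uint8)); i=1+np.argmax(st[1:,4]); m=l==i
        q=p[m]; zt=np.nanpercentile(q[:,2],97); t=q[q[:,2]>zt-5]
        print(n,nm,st[i],"ztop",zt.round(1),fit(t)); g=np.nanmean(q,0)
        near=np.hypot(x-g[0],y-g[1])<135
        kk=p[near&(z>60)&(s<60)&(v>110)]
        # knuckle top faces
        zk=np.percentile(kk[:,2],95); kt=kk[kk[:,2]>zk-5]; print("  knuckle z",zk.round(1),fit(kt))
    m=(z>138)&(z<165)&(x>200)&(x<900)&(abs(y)<600)&~((h>15)&(h<130)&(s>100))
    k,l,st,c=cv2.connectedComponentsWithStats(m.astype(np.uint8))
    for i in range(1,k):
        if st[i,4]>30: print(n,"post?",st[i],fit(p[l==i]))
E
```

```text
scene blue [405 202  38  20 601] ztop 161.1 (array([595.1, 158.6]), array([57.2, 14.3]), 80.1, array([596. , 158.7, 159.5]), 269)
  knuckle z 118.1 (array([593.8, 160.1]), array([206.7,  30.2]), 80.9, array([594.1, 130.4, 116.8]), 881)
scene yellow [366 123  31  24 546] ztop 161.0 (array([408.3, 149.5]), array([17.9, 59.3]), 2.5, array([410.6, 148.3, 159.6]), 213)
  knuckle z 118.3 (array([408.5, 149.6]), array([ 31.2, 206.5]), 1.3, array([409.5, 111.6, 116.9]), 616)
scene post? [606 168  15  12  87] (array([602.2, 513.6]), array([14.8,  7.1]), 20.2, array([603.6, 512.7, 146.9]), 87)
scene post? [250 185  25  24 362] (array([503. , -93.3]), array([32.5, 31.2]), 14.6, array([506.7, -93.3, 150.7]), 362)
scene post? [ 83 253  28  28 539] (array([ 572.8, -353.9]), array([32.2, 31.7]), 15.2, array([ 575.5, -352.3,  150.4]), 539)
side blue [213 207  32  32 552] ztop 161.2 (array([595.6, 163. ]), array([56. , 15.4]), 81.0, array([594.6, 163.7, 159.6]), 238)
  knuckle z 118.2 (array([596.6, 161.7]), array([205.8,  29.8]), 80.5, array([599. , 208.9, 116.7]), 764)
side yellow [297 261  28  37 396] ztop 161.1 (array([410.4, 152. ]), array([16.1, 58.4]), 1.8, array([410.8, 152.4, 159.3]), 302)
  knuckle z 118.1 (array([411.1, 151.6]), array([ 29.5, 206.6]), 1.6, array([409.7, 205.7, 116.5]), 989)
side post? [393  81  17  14 171] (array([ 575.9, -352.3]), array([31.1, 35.4]), 16.4, array([ 573.1, -346. ,  150.3]), 171)
side post? [555  92  11  10  62] (array([ 282.7, -549.1]), array([15.6, 18. ]), 1.0, array([ 282.2, -552.7,  147.8]), 62)
side post? [347 156  21  19 258] (array([506. , -91.3]), array([31.4, 32.7]), 13.9, array([504.2, -87.8, 150.3]), 258)
side post? [ 27 379  11  13  92] (array([598. , 517.4]), array([ 7.9, 15.8]), 33.7, array([596.4, 516.3, 145.5]), 92)
```

Emit:
send_rows(
  steps=[
    [[-3.05,2.72,0,0,1],[-3.05,2.72,0,0,1],[-3.05,2.72,0,0,1],[-3.05,2.72,0,0,1],[-3.05,2.72,0,0,1],[-3.05,2.72,0,0,1],[-3.05,2.72,0,0,1],[-3.05,2.72,0,0,1],[-3.05,2.72,0,0,1],[-3.05,2.72,0,0,1]],
  ],
)

```text
clock: 0.98
position: [418.0, -203.9, 225.7]
ee_rot: [-0.189, 0.982, 0.003, -0.002]
contact_force: [0.5, -0.2, 0.2]
gripper_width: 85.4
```

Emit:
send_rows(
  steps=[
    [[-3.0,2.73,-0.1,0,1],[-3.0,2.73,-0.1,0,1],[-3.0,2.73,-0.1,0,1],[-3.0,2.73,-0.1,0,1],[-3.0,2.73,-0.1,0,1],[-3.0,2.73,-0.1,0,1],[-3.0,2.73,-0.1,0,1],[-3.0,2.73,-0.1,0,1],[-3.0,2.73,-0.1,0,1],[-2.5,2.3,-0.1,0,1]],
  ],
)

```text
clock: 1.82
position: [590.8, 169.5, 236.3]
ee_rot: [-0.191, 0.982, 0.004, -0.003]
contact_force: [0.7, -0.4, -0.1]
gripper_width: 85.1
```

Emit:
send_rows(
  steps=[
    [[0,0,0,-0.115,1],[0,0,0,-0.115,1],[0,0,0,-0.115,1],[0,0,0,-0.115,1],[0,0,0,-0.115,1],[0,0,0,-0.115,1],[0,0,0,-0.115,1],[0,0,0,-0.115,1],[0,0,0,-0.1,1],[0,0,0,0,1]],
  ],
)

```text
clock: 2.65
position: [591.5, 179.1, 228.3]
ee_rot: [-0.669, 0.744, 0.007, -0.006]
contact_force: [0.6, -0.1, -0.0]
gripper_width: 85.5
```

```bash
cat > w.py <<'E'
from h import *
import sys
im,d,p=cloud("wrist"); s=arm.read_state(); np.save("wrist",p); cv2.imwrite(sys.argv[1],im)
print("t",s["clock"],s["position"].round(1),"q",s["joints"].round(2)); M=R.from_quat(s["ee_rot"]).as_matrix()
print("yaw of jaw axis",np.degrees(np.arctan2(M[1,1],M[0,1])).round(2),"tool z",M[:,2].round(4))
h,sa,v=cv2.split(cv2.cvtColor(im,cv2.COLOR_BGR2HSV)); z=p[...,2]
m=(h>105)&(h<130)&(sa>150)&(z>60)
k,l,st,_=cv2.connectedComponentsWithStats(m.astype(np.uint8)); i=1+np.argmax(st[1:,4]); q=p[l==i]; zt=np.nanpercentile(q[:,2],95)
t=q[q[:,2]>zt-4]; r=cv2.minAreaRect(t[:,:2].astype(np.float32)); print("blue top z",zt.round(1),r,len(t))
tc=np.array([*r[0],zt]); print("tab in tool frame mm",((tc-s["position"])@M).round(1))
E
python3 w.py pics/w1.png
```

```text
t 2.7 [591.4 179.1 228.3] q [ 0.55  0.38  0.   -0.01 -1.2  -0.66]
yaw of jaw axis 173.71 tool z [-0.0175  0.0021 -0.9998]
blue top z 160.9 ((594.298828125, 160.2418670654297), (59.20798873901367, 15.964278221130371), 80.61788940429688) 1951
tab in tool frame mm [18.4 -6.1 67.2]
```

View pics/w1.png

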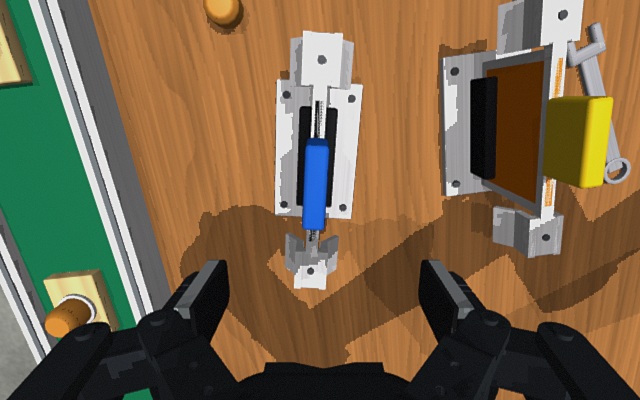

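Wrist view: blue tab at (316,185), slightly off the jaw centre line at x≈323; amber is well to the right. I'll align next.

Emit:
send_rows(
  steps=[
    [[0.9,-0.35,0,0.027,1],[0.9,-0.35,0,0.027,1],[0,0,1.5,0,1],[0,0,1.5,0,1],[0,0,0,0,1],[0,0,0,0,1]],
  ],
)

```text
clock: 3.2
position: [597.0, 155.8, 198.1]
ee_rot: [-0.638, 0.77, 0.006, -0.006]
contact_force: [-0.6, -0.4, 0.4]
gripper_width: 85.3
```

```bash
python3 w.py pics/w2.png
```

```text
t 3.25 [596.8 155.8 197.8] q [ 0.51  0.4  -0.05 -0.01 -1.13 -0.69]
yaw of jaw axis 169.36 tool z [-0.0167  0.0021 -0.9999]
blue top z 160.8 ((594.3999633789062, 159.8874969482422), (59.173492431640625, 15.631428718566895), 80.24615478515625) 2302
tab in tool frame mm [-3.6  2.4 37.1]
```

Emit:
send_rows(
  steps=[
    [[-0.3,0.2,0,-0.016,1],[0,0,1.3,0,1],[0,0,1.3,0,1],[0,0,1.3,0,1],[0,0,0,0,1],[0,0,0,0,1]],
  ],
)

```text
clock: 3.75
position: [597.9, 160.7, 164.2]
ee_rot: [-0.645, 0.764, 0.004, -0.0]
contact_force: [0.4, 0.1, 1.7]
gripper_width: 85.4
```

```bash
python3 w.py pics/w3.png
```

```text
t 3.8 [597.7 160.7 164. ] q [ 0.52  0.43 -0.1  -0.01 -1.05 -0.68]
yaw of jaw axis 170.33 tool z [-0.0066  0.0062 -1.    ]
blue top z 160.8 ((594.3240966796875, 159.9522705078125), (59.04764175415039, 15.772357940673828), 80.0333480834961) 3289
tab in tool frame mm [1.3 3.2 3.2]
```

Emit:
send_rows(
  steps=[
    [[0.1,0.3,0.7,0,1],[0,0,1.1,0,1],[0,0,1.1,0,1],[0,0,1.0,0,1],[0,0,0,0,1],[0,0,0,0,1]],
  ],
)

```text
clock: 4.3
position: [595.2, 161.2, 124.0]
ee_rot: [-0.645, 0.764, 0.004, 0.002]
contact_force: [-0.1, 0.0, 0.5]
gripper_width: 85.4
```

```bash
python3 w.py pics/w4.png
```

```text
t 4.35 [594.9 161.2 123.7] q [ 0.52  0.46 -0.15 -0.01 -0.95 -0.68]
yaw of jaw axis 170.36 tool z [-0.0031  0.008  -1.    ]
blue top z 160.7 ((594.4005126953125, 160.23202514648438), (60.50166320800781, 15.836638450622559), 80.30191040039062) 5329
tab in tool frame mm [  0.7   0.5 -37. ]
```

View pics/w4.png

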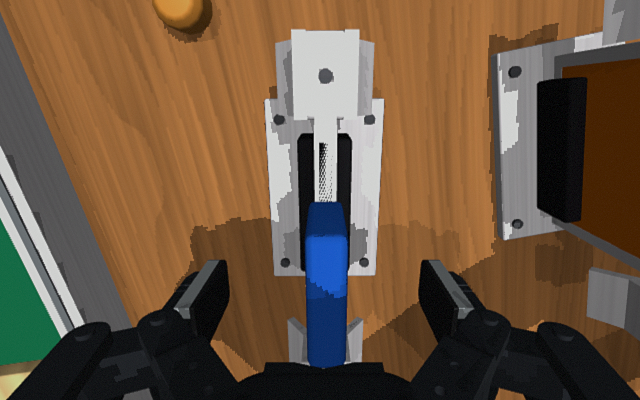

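The tab (about (326,285)) is centred between the pads at (208,290) and (440,290). Closing now.

Emit:
send_rows(
  steps=[
    [[0,0,0,0,0],[0,0,0,0,0],[0,0,0,0,0],[0,0,0,0,0],[0,0,0,0,0],[0,0,0,0,0],[0,0,0,0,0],[0,0,0,0,0],[0,0,0,0,0],[0,0,0,0,0]],
  ],
)

```text
clock: 5.18
position: [595.9, 161.6, 125.2]
ee_rot: [-0.645, 0.764, 0.004, 0.003]
contact_force: [0.1, 0.8, -0.4]
gripper_width: 14.9
```

Gripped at a width of 14.9 mm. Lifting straight up.

Emit:
send_rows(
  steps=[
    [[0,0,-0.8,0,0],[0,0,-1.2,0,0],[0,0,-1.5,0,0],[0,0,-1.5,0,0],[0,0,-2.5,0,0],[0,0,-2.5,0,0],[0,0,-2.5,0,0],[0,0,-2,0,0],[0,0,0,0,0],[0,0,0,0,0]],
  ],
)

```text
clock: 6.02
position: [592.7, 158.7, 271.4]
ee_rot: [-0.644, 0.765, 0.007, -0.003]
contact_force: [-0.1, -0.6, -4.7]
gripper_width: 15.3
```

```bash
python3 w.py pics/w5.png
```

```text
t 6.0667 [592.9 158.6 271.6] q [ 0.52  0.35  0.06 -0.01 -1.29 -0.69]
yaw of jaw axis 170.26 tool z [-0.013   0.0054 -0.9999]
blue top z 307.0 ((593.0255126953125, 157.02548217773438), (59.41946029663086, 15.707723617553711), 80.38880920410156) 5273
tab in tool frame mm [  1.4   0.1 -35.4]
```

View pics/w5.png

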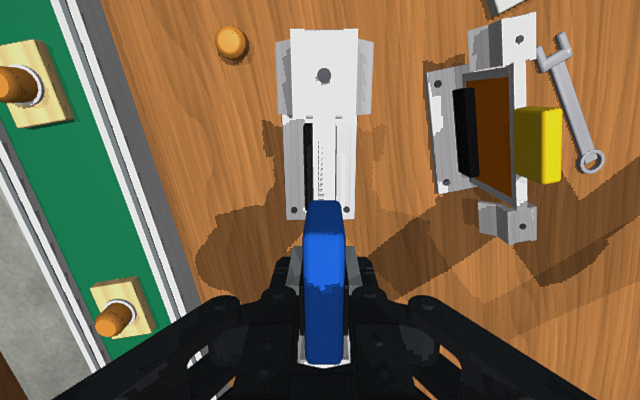

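Emit:
send_rows(
  steps=[
    [[1.0,0,-1.5,0,0],[2.0,-0.1,-1.5,0,0],[2.7,-0.1,-0.3,0,0],[2.7,-0.1,0,0,0],[2.7,-0.1,0,0,0],[2.7,-0.1,0,0,0],[2.7,-0.1,0,0,0],[2.7,-0.1,0,0,0],[2.7,-0.1,0,0,0],[2.7,-0.1,0,0,0]],
  ],
)

```text
clock: 6.9
position: [551.3, -90.2, 282.8]
ee_rot: [-0.647, 0.762, 0.017, -0.019]
contact_force: [0.8, -0.2, -4.0]
gripper_width: 15.3
```

Emit:
send_rows(
  steps=[
    [[2.7,-0.1,0,0,0],[2.7,-0.1,0,0,0],[2.7,-0.1,0,0,0],[2.0,-0.1,0,0,0],[1.0,0,0,-0.05,0],[0,0,0,-0.07,0],[0,0,0,-0.07,0],[0,0,0,-0.07,0],[0,0,0,-0.07,0],[0,0,0,0,0]],
  ],
)

```text
clock: 7.73
position: [524.2, -209.9, 259.1]
ee_rot: [0.764, -0.643, -0.039, 0.026]
contact_force: [-0.4, -0.2, -3.5]
gripper_width: 15.6
```

```bash
python3 w.py pics/w6.png; python3 - <<'E'
from h import *
for n in("scene","side"):
    im,d,p=cloud(n); np.save(n+"1",p); cv2.imwrite(n+"1.png",im)
E
```

```text
t 7.7833 [ 524.  -209.8  258.8] q [-0.1   0.31 -0.03 -0.   -1.32  0.27]
yaw of jaw axis -170.24 tool z [-0.0941  0.0119 -0.9955]
blue top z 294.7 ((527.5801391601562, -212.12615966796875), (16.179317474365234, 58.759246826171875), 9.097207069396973) 5193
tab in tool frame mm [  1.9   0.1 -36.1]
```

View pics/w6.png

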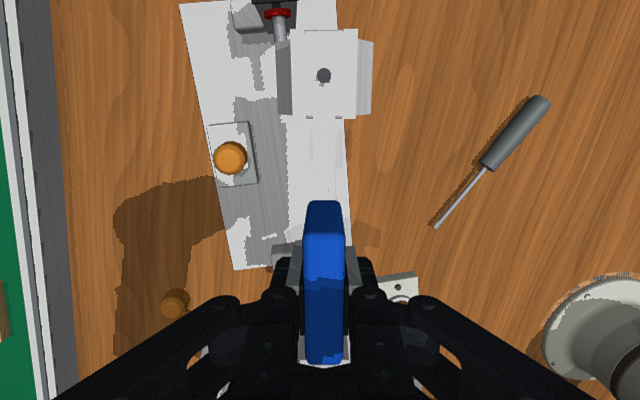

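The door is held above the frame, with a far pin visible at (278,14), but tilt has crept up to 5°. I'll work out the remaining shift in tool axes and cross-check with the fixed cameras.

```bash
cat > g.py <<'E'
from h import *
F=np.array([539.4,-222.7]); YAW=105.0
s=arm.read_state(); M=R.from_quat(s["ee_rot"]).as_matrix()
o=s["position"]+M@[1.5,0.1,22.3]
jaw=np.degrees(np.arctan2(M[1,1],M[0,1]))%180
print("t",s["clock"].round(2),"origin",o.round(1),"jaw",jaw.round(2),"toolz",M[:,2].round(3),"F",s["contact_force"].round(1))
e=np.array([*(F-o[:2]),0]); a=np.radians(YAW); ax=np.array([np.sin(a),-np.cos(a)])
print("err in frame axes x,y:",(e[:2]@ax).round(1),(e[:2]@[np.cos(a),np.sin(a)]).round(1))
print("horizontal shift, tool cm:",(e@M/10).round(2),"down 1cm:",(np.array([0,0,-1])@M).round(3),"turn tool rad",-np.radians(YAW-90-jaw).round(3) if jaw<90 else "?")
E
python3 g.py; python3 - <<'E'
from h import *
for n in("scene1","side1"):
    p=np.load(n+".npy"); im=cv2.imread(n+".png"); h,s,v=cv2.split(cv2.cvtColor(im,cv2.COLOR_BGR2HSV))
    m=(h>105)&(h<130)&(s>150)&(p[...,2]>200)&(abs(p[...,0]-527)<80)&(abs(p[...,1]+212)<80); q=p[m]; print(n,len(q),np.nanmedian(q,0).round(1) if len(q) else "")
    x,y,z=[p[...,i] for i in range(3)]
    k=p[(abs(z-245)<30)&(s<60)&(v>110)&(np.hypot(x-527,y+212)<130)]
    if len(k)>50: zt=np.nanpercentile(k[:,2],95); print("knuckles ztop",zt, cv2.minAreaRect(k[k[:,2]>zt-6][:,:2].astype(np.float32)))
E
```

```text
scene1 321 [ 529.  -191.7  286.6]
knuckles ztop 253.08021100653522 ((522.4793701171875, -211.33981323242188), (30.8493709564209, 205.24050903320312), 9.554078102111816)
side1 79 [ 524.6 -187.2  293.7]
knuckles ztop 253.61274301236756 ((525.7788696289062, -209.79736328125), (29.067344665527344, 207.1983642578125), 9.95019245147705)Traceback (most recent call last):
  File "g.py", line 6, in <module>
    print("t",s["clock"].round(2),"origin",o.round(1),"jaw",jaw.round(2),"toolz",M[:,2].round(3),"F",s["contact_force"].round(1))
              ^^^^^^^^^^^^^^^^
AttributeError: 'float' object has no attribute 'round'
```

```bash
sed -i 's/s\["clock"\].round(2)/s["clock"]/' g.py; python3 g.py
```

```text
t 7.8833 origin [ 522.7 -211.2  237.8] jaw 9.76 toolz [-0.092  0.011 -0.996] F [-0.2  0.4 -2.6]
err in frame axes x,y: 13.1 -15.5
horizontal shift, tool cm: [ 1.42 -1.44 -0.17] down 1cm: [ 0.026 -0.089  0.996] turn tool rad -0.092
```

Emit:
send_rows(
  steps=[
    [[0.4,-0.4,-0.05,-0.03,0],[0.4,-0.4,-0.05,-0.03,0],[0.4,-0.4,-0.05,-0.025,0],[0,0,0,0,0],[0,0,0,0,0]],
  ],
)

```text
clock: 8.3
position: [538.9, -218.7, 258.6]
ee_rot: [0.79, -0.612, -0.041, 0.024]
contact_force: [0.3, -0.4, -3.3]
gripper_width: 15.0
```

```bash
python3 g.py
```

```text
t 8.3 origin [ 537.1 -219.9  236.4] jaw 14.53 toolz [-0.094  0.011 -0.996] F [ 0.3 -0.4 -3.3]
err in frame axes x,y: 1.5 -3.3
horizontal shift, tool cm: [ 0.32 -0.15 -0.02] down 1cm: [ 0.034 -0.088  0.996] turn tool rad -0.008
```

Emit:
send_rows(
  steps=[
    [[0.3,-0.2,0.6,-0.006,0],[0.04,-0.11,1.3,0,0],[0.04,-0.11,1.3,0,0],[0.04,-0.11,1.3,0,0],[0,0,0,0,0],[0,0,0,0,0]],
  ],
)

```text
clock: 8.8
position: [540.5, -220.5, 210.6]
ee_rot: [0.79, -0.611, -0.04, 0.024]
contact_force: [-0.2, -0.2, -2.7]
gripper_width: 15.0
```

```bash
python3 g.py; python3 - <<'E'
from h import *
for n,(x,y) in(("scene",(40,130)),("side",(280,40))):
    im,d,p=cloud(n); c=im[y:y+200,x:x+280]; cv2.imwrite(n+"c.png",cv2.resize(c,None,fx=2,fy=2,interpolation=cv2.INTER_CUBIC))
a=np.vstack([cv2.imread("scenec.png")[:300],cv2.imread("sidec.png")[:300]]); cv2.imwrite("pics/c7.png",a)
E
```

```text
t 8.8 origin [ 538.7 -221.8  188.3] jaw 14.71 toolz [-0.093  0.012 -0.996] F [-0.2 -0.2 -2.7]
err in frame axes x,y: 0.4 -1.1
horizontal shift, tool cm: [ 0.11 -0.04 -0.01] down 1cm: [ 0.035 -0.087  0.996] turn tool rad -0.005
```

View pics/c7.png

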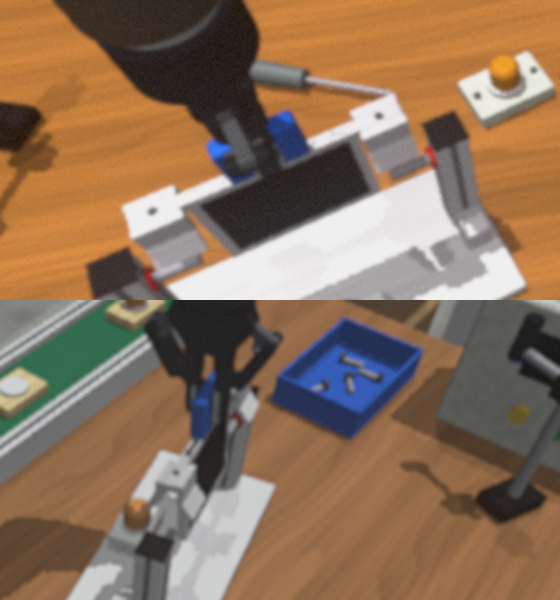

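Both crops show the knuckles right above the two pins: (152,212) and (379,116) in the upper crop. Lowering.

Emit:
send_rows(
  steps=[
    [[0.14,-0.1,0.8,-0.004,0],[0.03,-0.09,1.0,0,0],[0.03,-0.09,1.0,0,0],[0.03,-0.08,0.9,0,0],[0,0,0,0,0],[0,0,0,0,0]],
  ],
)

```text
clock: 9.4
position: [542.4, -221.7, 171.8]
ee_rot: [0.792, -0.609, -0.038, 0.023]
contact_force: [0.1, 0.0, -2.9]
gripper_width: 15.2
```

```bash
python3 g.py
```

```text
t 9.4 origin [ 540.7 -222.9  149.6] jaw 14.94 toolz [-0.088  0.011 -0.996] F [ 0.1  0.  -2.9]
err in frame axes x,y: -1.2 0.6
horizontal shift, tool cm: [-0.06  0.12  0.01] down 1cm: [ 0.033 -0.082  0.996] turn tool rad -0.001
```

Emit:
send_rows(
  steps=[
    [[-0.04,0.04,0.6,0,0],[0.02,-0.05,0.6,0,0],[0.02,-0.05,0.6,0,0],[0.02,-0.04,0.5,0,0],[0,0,0,0,0],[0,0,0,0,0]],
  ],
)

```text
clock: 9.9
position: [541.5, -221.4, 146.4]
ee_rot: [0.792, -0.609, -0.038, 0.023]
contact_force: [-0.7, 0.6, -2.7]
gripper_width: 15.1
```

```bash
python3 g.py
```

```text
t 9.9 origin [ 539.9 -222.7  124.1] jaw 14.95 toolz [-0.088  0.011 -0.996] F [-0.7  0.6 -2.7]
err in frame axes x,y: -0.4 0.1
horizontal shift, tool cm: [-0.01  0.04  0.  ] down 1cm: [ 0.033 -0.082  0.996] turn tool rad -0.001
```

Emit:
send_rows(
  steps=[
    [[0,-0.01,0.15,0,0],[0,-0.01,0.15,0,0],[0,0,0,0,0],[0,0,0,0,0]],
  ],
)

```text
clock: 10.23
position: [542.5, -221.6, 145.4]
ee_rot: [0.792, -0.609, -0.036, 0.022]
contact_force: [0.0, 0.2, -3.2]
gripper_width: 15.5
```

```bash
python3 g.py
```

```text
t 10.2333 origin [ 540.9 -222.9  123.1] jaw 14.98 toolz [-0.085  0.009 -0.996] F [ 0.   0.2 -3.2]
err in frame axes x,y: -1.4 0.6
horizontal shift, tool cm: [-0.06  0.14  0.01] down 1cm: [ 0.031 -0.08   0.996] turn tool rad -0.0
```

Emit:
send_rows(
  steps=[
    [[-0.03,0.06,0.3,0,0],[0,0,0.2,0,0],[0,0,0,0,0],[0,0,0,0,0],[0,0,0,0,0]],
  ],
)

```text
clock: 10.65
position: [542.8, -221.5, 143.0]
ee_rot: [0.793, -0.608, -0.034, 0.021]
contact_force: [-0.3, 0.5, -0.4]
gripper_width: 15.4
```

```bash
python3 g.py; python3 w.py pics/w8.png; python3 - <<'E'
from h import *
for n in("scene","side"):
    im,d,p=cloud(n); h,s,v=cv2.split(cv2.cvtColor(im,cv2.COLOR_BGR2HSV)); x,y,z=[p[...,i] for i in range(3)]
    k=p[(abs(z-136)<10)&(s<60)&(v>110)&(np.hypot(x-540,y+222)<115)]; zt=np.nanpercentile(k[:,2],90); print(n,"knuckle top",zt.round(1),cv2.minAreaRect(k[abs(k[:,2]-zt)<5][:,:2].astype(np.float32)),len(k))
E
```

```text
t 10.65 origin [ 541.3 -222.8  120.7] jaw 15.04 toolz [-0.08   0.007 -0.997] F [-0.3  0.5 -0.4]
err in frame axes x,y: -1.9 0.6
horizontal shift, tool cm: [-0.06  0.18  0.02] down 1cm: [ 0.028 -0.075  0.997] turn tool rad 0.001
t 10.7 [ 542.8 -221.5  143. ] q [-0.11  0.43 -0.16  0.   -1.06  0.37]
yaw of jaw axis -164.96 tool z [-0.0801  0.0074 -0.9968]
blue top z 178.6 ((545.9456176757812, -223.22637939453125), (15.950801849365234, 59.45487594604492), 14.971549034118652) 5198
tab in tool frame mm [  1.5   0.2 -35.7]
scene knuckle top 136.1 ((541.6898193359375, -223.67440795898438), (30.18892478942871, 206.27224731445312), 14.952166557312012) 1194
side knuckle top 136.2 ((544.261474609375, -220.01251220703125), (28.174360275268555, 206.05995178222656), 14.800152778625488) 278
```

The wrist load fell from -3 N to -0.4 N at a hinge height of about 120.7, so the pins are now carrying the door. One slight press more while still holding.

Emit:
send_rows(
  steps=[
    [[0,0,0.2,0,0],[0,0,0,0,0],[0,0,0,0,0]],
  ],
)

```text
clock: 11.05
position: [543.0, -221.6, 142.9]
ee_rot: [0.793, -0.608, -0.033, 0.022]
contact_force: [0.6, 1.0, -0.7]
gripper_width: 15.1
```

```bash
python3 g.py
```

```text
t 11.05 origin [ 541.5 -222.9  120.7] jaw 15.07 toolz [-0.079  0.006 -0.997] F [ 0.6  1.  -0.7]
err in frame axes x,y: -2.0 0.8
horizontal shift, tool cm: [-0.08  0.2   0.02] down 1cm: [ 0.027 -0.075  0.997] turn tool rad 0.001
```

Emit:
send_rows(
  steps=[
    [[0,0,0.4,0,0],[0,0,0,0,0],[0,0,0,0,0]],
  ],
)

```text
clock: 11.3
position: [542.9, -221.6, 143.1]
ee_rot: [0.793, -0.608, -0.033, 0.022]
contact_force: [1.8, -0.3, -3.0]
gripper_width: 15.4
```

It doesn't go lower, so it's seated. Releasing.

Emit:
send_rows(
  steps=[
    [[0,0,0,0,0.3],[0,0,0,0,0.5],[0,0,0,0,0.7],[0,0,0,0,0.8],[0,0,0,0,0.8],[0,0,0,0,0.8],[0,0,0,0,0.8],[0,0,0,0,0.8],[0,0,0,0,0.8],[0,0,0,0,0.8]],
  ],
)

```text
clock: 12.13
position: [543.7, -222.6, 141.6]
ee_rot: [0.793, -0.608, -0.032, 0.022]
contact_force: [-0.2, 0.2, 0.9]
gripper_width: 68.2
```

```bash
python3 w.py pics/w9.png
```

```text
t 12.1833 [ 543.7 -222.6  141.7] q [-0.11  0.43 -0.16  0.01 -1.06  0.37]
yaw of jaw axis -164.86 tool z [-0.078   0.0036 -0.9969]
blue top z 178.0 ((548.8683471679688, -222.2967987060547), (15.770177841186523, 59.432273864746094), 15.021204948425293) 5172
tab in tool frame mm [  0.1  -2.3 -36.6]
```

View pics/w9.png

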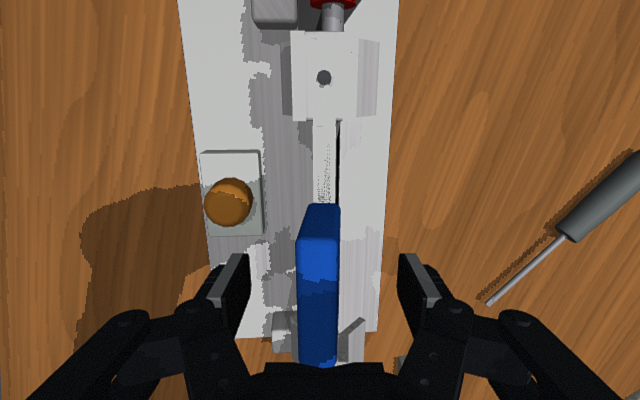

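Open, with the tab free at (318,285) between the pads, but it leans a bit. Backing out straight, then measuring the lean.

Emit:
send_rows(
  steps=[
    [[0,-0.05,-1.0,0,0.8],[0,0,-1.5,0,0.8],[0,0,-1.5,0,0.8],[0,0,-1.5,0,0.8],[0,0,-1.5,0,0.8],[0,0,-1.5,0,0.8],[0,0,-1.0,0,0.8],[0,0,0,0,0.8],[0,0,0,0,0.8]],
  ],
)

```text
clock: 12.93
position: [552.6, -223.2, 246.2]
ee_rot: [0.793, -0.608, -0.031, 0.022]
contact_force: [0.7, -0.5, -0.8]
gripper_width: 68.3
```

```bash
cat > lean.py <<'E'
from h import *
s=arm.read_state(); print(s["clock"],s["position"].round(1),R.from_quat(s["ee_rot"]).as_matrix()[:,2].round(3),s["contact_force"].round(1))
a=np.radians(15); F=np.array([539.4,-222.7])
def fr(p): e=p[...,:2]-F; return np.stack([e@[np.cos(a),np.sin(a)],e@[-np.sin(a),np.cos(a)],p[...,2]],-1)
for n in("scene","side","wrist"):
    im,d,p=cloud(n); h,sa,v=cv2.split(cv2.cvtColor(im,cv2.COLOR_BGR2HSV)); q=fr(p); near=(abs(q[...,0])<35)&(abs(q[...,1])<112)
    b=q[near&(h>105)&(h<130)&(sa>150)&(q[...,2]>130)]
    if len(b)<50: print(n,"no tab"); continue
    zt=np.percentile(b[:,2],97); r=cv2.minAreaRect(b[b[:,2]>zt-5][:,:2].astype(np.float32))
    k=q[near&(abs(q[...,1])>69)&(abs(q[...,1])<101)&(sa<60)&(v>110)&(q[...,2]>124)&(q[...,2]<146)]; 
    out=[n,"tab top z",zt.round(1),np.round(r[0],1)]
    if len(k)>30:
        t=k[k[:,2]>np.percentile(k[:,2],95)-6]; # plane fit of knuckle tops z = c+gx*x+gy*y
        r2=cv2.minAreaRect(t[:,:2].astype(np.float32)); g=np.linalg.lstsq(np.c_[t[:,:2],np.ones(len(t))],t[:,2],rcond=None)[0]
        res=t[:,2]-np.c_[t[:,:2],np.ones(len(t))]@g; out+=["knuckle",np.round(r2[0],1),np.round(r2[1],1),"plane",g.round(3),"rms",res.std().round(2),"lean from tab/knuckle",np.degrees(np.arctan2(r[0][0]-r2[0][0],43)).round(1)]
    print(*out)
E
python3 lean.py; sleep 0; python3 lean.py | tail -3
```

```text
12.9333 [ 552.6 -223.2  246.2] [-0.075  0.002 -0.997] [ 0.7 -0.5 -0.8]
scene tab top z 178.2 [10.  -1.5] knuckle [2.4 0. ] [201.8  30.2] plane [ -0.142   0.    134.772] rms 1.04 lean from tab/knuckle 10.0
side tab top z 178.8 [ 9.8 -1.3] knuckle [ 5.6 -0. ] [201.6  28.7] plane [-9.40000e-02  2.00000e-03  1.34674e+02] rms 1.31 lean from tab/knuckle 5.6
wrist tab top z 312.3 [  0.3 -16.8] knuckle [3.1 0.1] [ 28.4 201.6] plane [-1.42000e-01 -1.00000e-03  1.34935e+02] rms 0.7 lean from tab/knuckle -3.7
scene tab top z 178.3 [10.7 -1.4] knuckle [ 2.9 -0. ] [ 29.6 201.8] plane [-1.36000e-01  1.00000e-03  1.34751e+02] rms 1.05 lean from tab/knuckle 10.3
side tab top z 178.6 [ 9.8 -1.3] knuckle [5.6 0.2] [201.3  29. ] plane [-1.20000e-01 -0.00000e+00  1.34899e+02] rms 1.2 lean from tab/knuckle 5.6
wrist tab top z 319.0 [  6.7 -17.8] knuckle [3.2 0.1] [ 28.5 201.9] plane [-1.41000e-01 -1.00000e-03  1.34938e+02] rms 0.71 lean from tab/knuckle 4.7
```

The door rests at a lean of about 8°, which is inside the 9.7° limit but too close. I'll nudge the tab upright with one finger, starting by going back down around it with the jaws open.

Emit:
send_rows(
  steps=[
    [[0,0,1.3,0,0.8],[0,0,1.5,0,0.8],[0,0,1.5,0,0.8],[0,0,1.5,0,0.8],[0,0,1.5,0,0.8],[0,0,0.7,0,0.8],[0,0,0,0,0.6],[0,0,0,0,0.5],[0,0,0,0,0.5],[0,0,0,0,0.5]],
  ],
)

```text
clock: 14.07
position: [545.0, -223.3, 159.5]
ee_rot: [0.793, -0.607, -0.033, 0.024]
contact_force: [-0.8, 1.0, 0.1]
gripper_width: 43.0
```

```bash
python3 w.py pics/w10.png; python3 lean.py
```

```text
t 14.1167 [ 545.1 -223.4  159.7] q [-0.11  0.42 -0.13  0.01 -1.1   0.37]
yaw of jaw axis -164.81 tool z [-0.0823  0.0016 -0.9966]
blue top z 178.0 ((548.8456420898438, -222.2825927734375), (15.703086853027344, 59.11027908325195), 14.982945442199707) 4118
tab in tool frame mm [ -0.5  -2.4 -18.5]
14.1167 [ 545.1 -223.4  159.7] [-0.082  0.002 -0.997] [0.6 0.8 0.6]
scene tab top z 178.2 [11.3 -1.1] knuckle [ 2.5 -0. ] [ 29.4 201.9] plane [-1.35000e-01  1.00000e-03  1.34624e+02] rms 1.03 lean from tab/knuckle 11.5
side tab top z 179.0 [10.3  1.1] knuckle [6.2 3.8] [ 28.6 194.2] plane [-1.12000e-01 -0.00000e+00  1.34817e+02] rms 1.23 lean from tab/knuckle 5.5
wrist tab top z 184.9 [-0.6 -8. ] knuckle [ 3.6 -6.4] [ 27.8 189.1] plane [-1.43000e-01 -1.00000e-03  1.34973e+02] rms 0.67 lean from tab/knuckle -5.6
```

View pics/w10.png

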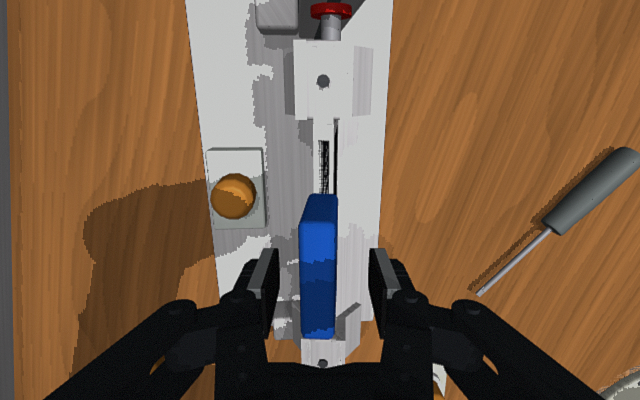

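The tab at (318,270) leans to the left, towards the gold-cap side. The left finger will push it right (tool +y).

Emit:
send_rows(
  steps=[
    [[0,0.5,0,0,0.5],[0,0.5,0,0,0.5],[0,0.4,0,0,0.5],[0,0,0,0,0.5],[0,0,0,0,0.5]],
  ],
)

```text
clock: 14.68
position: [530.1, -227.4, 162.0]
ee_rot: [0.793, -0.607, -0.032, 0.024]
contact_force: [0.7, 0.9, -0.1]
gripper_width: 42.6
```

```bash
python3 w.py pics/w11.png; python3 lean.py|tail -1
```

```text
t 14.7333 [ 530.1 -227.4  162. ] q [-0.12  0.4  -0.16  0.01 -1.09  0.38]
yaw of jaw axis -164.83 tool z [-0.0806  0.0017 -0.9967]
blue top z 178.6 ((543.6923828125, -223.6212158203125), (15.505455017089844, 59.30928421020508), 15.160133361816406) 4063
tab in tool frame mm [ -0.5 -12.8 -17.6]
wrist tab top z 206.9 [ -1.1 -15.1] knuckle [ 2.5 -5.6] [ 27.9 190.8] plane [-4.60000e-02 -1.00000e-03  1.34902e+02] rms 0.64 lean from tab/knuckle -4.8
```

Emit:
send_rows(
  steps=[
    [[0,0.3,0,0,0.5],[0,0,0,0,0.5],[0,0,0,0,0.5]],
  ],
)

```text
clock: 15.13
position: [527.9, -228.0, 161.9]
ee_rot: [0.794, -0.607, -0.032, 0.024]
contact_force: [1.1, -0.5, 0.1]
gripper_width: 42.8
```

```bash
python3 w.py pics/w12.png; python3 lean.py|tail -1
```

```text
t 15.1833 [ 527.9 -228.   161.9] q [-0.12  0.4  -0.17  0.01 -1.09  0.38]
yaw of jaw axis -164.79 tool z [-0.0802  0.0015 -0.9968]
blue top z 178.7 ((540.7625122070312, -224.40345764160156), (15.707622528076172, 59.15583419799805), 15.338382720947266) 4119
tab in tool frame mm [ -0.5 -12.  -17.8]
wrist tab top z 214.0 [  2.7 -14.9] knuckle [ 1.8 -5.5] [ 27.8 190.9] plane [ 2.20000e-02 -1.00000e-03  1.34956e+02] rms 0.65 lean from tab/knuckle 1.1
```

Lean is now about -1°. Backing the finger off, then rising clear.

Emit:
send_rows(
  steps=[
    [[0,-0.4,0,0,0.6],[0,-0.4,0,0,0.8],[0,-0.3,0,0,0.8],[0,0,0,0,0.8],[0,0,0,0,0.8],[0,0,0,0,0.8]],
  ],
)

```text
clock: 15.83
position: [539.6, -224.7, 160.5]
ee_rot: [0.794, -0.607, -0.033, 0.024]
contact_force: [-0.2, 0.4, 0.2]
gripper_width: 68.6
```

```bash
python3 w.py pics/w13.png; python3 lean.py|tail -1
```

```text
t 15.8833 [ 539.5 -224.7  160.5] q [-0.11  0.41 -0.14  0.01 -1.1   0.37]
yaw of jaw axis -164.77 tool z [-0.0818  0.0016 -0.9967]
blue top z 178.5 ((544.5966796875, -223.29293823242188), (15.403084754943848, 58.99446105957031), 14.741944313049316) 4026
tab in tool frame mm [ -0.5  -3.8 -18.4]
wrist tab top z 206.1 [ -2.  -16.9] knuckle [ 2.6 -6.1] [ 28.  189.8] plane [-7.90000e-02 -1.00000e-03  1.34938e+02] rms 0.66 lean from tab/knuckle -6.1
```

Emit:
send_rows(
  steps=[
    [[0,-0.2,-0.8,0,0.8],[0,0,-1.5,0,0.8],[0,0,-1.5,0,0.8],[0,0,-1.5,0,0.8],[0,0,-1.5,0,0.8],[0,0,-1.5,0,0.8],[0,0,-0.8,0,0.8],[0,0,0,0,0.8],[0,0,0,0,0.8]],
  ],
)

```text
clock: 16.78
position: [549.4, -224.7, 259.0]
ee_rot: [0.793, -0.607, -0.032, 0.024]
contact_force: [0.5, 1.1, -1.0]
gripper_width: 68.3
```

```bash
python3 lean.py|tail -1; for i in 1 2 3 4; do python3 lean.py|tail -3; done
```

```text
wrist tab top z 334.1 [ 11.1 -20.1] knuckle [2.9 0.2] [201.6  27.9] plane [-1.16000e-01 -1.00000e-03  1.34962e+02] rms 0.68 lean from tab/knuckle 10.7
scene tab top z 178.7 [ 8.2 -1.6] knuckle [1.9 0. ] [201.9  29.5] plane [-1.06000e-01  2.00000e-03  1.34719e+02] rms 1.03 lean from tab/knuckle 8.3
side tab top z 178.7 [ 8.5 -0.7] knuckle [5.1 0.1] [201.8  29.2] plane [-7.0000e-02 -1.0000e-03  1.3467e+02] rms 1.35 lean from tab/knuckle 4.5
wrist tab top z 335.0 [  5.4 -19.2] knuckle [ 2.9 -0.1] [ 27.8 201.8] plane [-1.09000e-01 -1.00000e-03  1.34925e+02] rms 0.71 lean from tab/knuckle 3.3
scene tab top z 178.6 [ 8.9 -1.6] knuckle [2.5 0. ] [201.9  29.6] plane [-1.11000e-01  1.00000e-03  1.34676e+02] rms 1.06 lean from tab/knuckle 8.5
side tab top z 178.9 [8.  0.2] knuckle [5.4 0.4] [201.1  29.3] plane [-8.00000e-02 -0.00000e+00  1.34599e+02] rms 1.38 lean from tab/knuckle 3.5
wrist tab top z 335.0 [  5.  -19.4] knuckle [2.9 0.2] [201.5  27.8] plane [-1.12000e-01 -1.00000e-03  1.34962e+02] rms 0.68 lean from tab/knuckle 2.9
scene tab top z 178.6 [ 8.6 -1.5] knuckle [1.9 0. ] [ 29.5 201.8] plane [-1.20000e-01 -0.00000e+00  1.34626e+02] rms 1.04 lean from tab/knuckle 8.9
side tab top z 179.1 [8.  0.7] knuckle [5.5 0.6] [ 29.  200.5] plane [-8.3000e-02 -1.0000e-03  1.3477e+02] rms 1.3 lean from tab/knuckle 3.3
wrist tab top z 336.3 [  4.6 -19.4] knuckle [2.8 0.1] [ 27.9 201.7] plane [-1.17000e-01 -1.00000e-03  1.34953e+02] rms 0.69 lean from tab/knuckle 2.3
scene tab top z 178.4 [ 8.9 -1.5] knuckle [2.2 0. ] [ 29.4 201.9] plane [-1.14000e-01  0.00000e+00  1.34653e+02] rms 1.0 lean from tab/knuckle 8.8
side tab top z 178.8 [ 7.8 -3.1] knuckle [5.6 0. ] [201.  29.] plane [-8.50000e-02 -1.00000e-03  1.34815e+02] rms 1.25 lean from tab/knuckle 2.9
wrist tab top z 335.1 [  5.3 -19.2] knuckle [2.8 0.1] [ 27.7 201.8] plane [-1.15000e-01 -1.00000e-03  1.34954e+02] rms 0.67 lean from tab/knuckle 3.3
```

The lean seems to come from the door sitting about 2 mm off in x on the pins: it rolls on them and settles at 0.12 to 0.14 rad. There's plenty of time, so I'll regrip, lift a few mm, shift about 2 mm towards -x and set it down again.

Emit:
send_rows(
  steps=[
    [[0,-0.2,1.3,0,0.8],[0,-0.2,1.6,0,0.8],[0,0,1.6,0,0.8],[0,0,1.6,0,0.8],[0,0,1.6,0,0.8],[0,0,1.6,0,0.8],[0,0,1.0,0,0.8],[0,0,0.6,0,0.8],[0,0,0,0,0.8],[0,0,0,0,0.8]],
  ],
)

```text
clock: 18.37
position: [546.4, -224.4, 147.8]
ee_rot: [0.794, -0.607, -0.029, 0.023]
contact_force: [0.1, 0.3, -0.3]
gripper_width: 68.6
```

```bash
python3 w.py pics/w14.png
```

```text
t 18.4167 [ 546.5 -224.4  147.9] q [-0.11  0.43 -0.15  0.01 -1.07  0.37]
yaw of jaw axis -164.8 tool z [-0.0744 -0.0015 -0.9972]
blue top z 178.2 ((547.1861572265625, -222.43280029296875), (15.414285659790039, 59.66025161743164), 15.029655456542969) 4654
tab in tool frame mm [ -2.3   1.  -30.3]
```

Emit:
send_rows(
  steps=[
    [[0,0.05,0.3,0,0.5],[0,0,0,0,0.3],[0,0,0,0,0],[0,0,0,0,0],[0,0,0,0,0],[0,0,0,0,0],[0,0,0,0,0],[0,0,0,0,0]],
  ],
)

```text
clock: 19.08
position: [544.9, -225.5, 148.0]
ee_rot: [0.794, -0.607, -0.029, 0.024]
contact_force: [-1.2, -0.1, -0.2]
gripper_width: 15.0
```

Emit:
send_rows(
  steps=[
    [[0,0,-0.4,0,0],[0,0,-0.4,0,0],[0,0,0,0,0],[0,0,0,0,0]],
  ],
)

```text
clock: 19.42
position: [545.0, -224.6, 155.0]
ee_rot: [0.793, -0.608, -0.03, 0.024]
contact_force: [-0.4, -1.2, -2.6]
gripper_width: 14.9
```

```bash
python3 g.py; python3 w.py pics/w15.png; python3 lean.py
```

```text
t 19.4167 origin [ 543.6 -226.1  132.7] jaw 15.14 toolz [-0.076 -0.001 -0.997] F [-0.4 -1.2 -2.6]
err in frame axes x,y: -3.2 4.4
horizontal shift, tool cm: [-0.44  0.32  0.03] down 1cm: [ 0.019 -0.074  0.997] turn tool rad 0.002
t 19.4667 [ 545.  -224.6  155. ] q [-0.11  0.42 -0.14  0.01 -1.08  0.37]
yaw of jaw axis -164.86 tool z [-7.620e-02 -9.000e-04 -9.971e-01]
blue top z 185.2 ((546.4849853515625, -222.0601043701172), (16.199594497680664, 59.336151123046875), 14.87501335144043) 4731
tab in tool frame mm [ -2.7   0.2 -30.3]
19.4667 [ 545.  -224.6  155. ] [-0.076 -0.001 -0.997] [-0.1  0.  -4. ]
scene tab top z 186.3 [15.8 -0.2] knuckle [ 2.5 -0. ] [201.9  30. ] plane [-9.80000e-02  5.00000e-03  1.41763e+02] rms 1.07 lean from tab/knuckle 17.1
side no tab
wrist tab top z 186.0 [-2.9 -7.8] knuckle [  3.3 -13.1] [175.7  28.1] plane [-9.00000e-02  3.00000e-03  1.41834e+02] rms 0.66 lean from tab/knuckle -8.2
```

Emit:
send_rows(
  steps=[
    [[0,0.25,0,0,0],[0,0,0,0,0],[0,0,0,0,0]],
  ],
)

```text
clock: 19.87
position: [542.5, -225.3, 154.8]
ee_rot: [0.793, -0.608, -0.03, 0.024]
contact_force: [0.5, 0.1, -2.9]
gripper_width: 14.8
```

```bash
python3 g.py; python3 lean.py
```

```text
t 19.8667 origin [ 541.  -226.8  132.5] jaw 15.16 toolz [-0.076 -0.001 -0.997] F [ 0.5  0.1 -2.9]
err in frame axes x,y: -0.5 4.4
horizontal shift, tool cm: [-0.44  0.05  0.01] down 1cm: [ 0.019 -0.074  0.997] turn tool rad 0.003
19.8667 [ 542.5 -225.3  154.8] [-0.076 -0.001 -0.997] [ 0.5  0.1 -2.9]
scene tab top z 185.6 [12.8  0.1] knuckle [-0.  0.] [201.9  29.2] plane [-9.70000e-02  4.00000e-03  1.41346e+02] rms 1.05 lean from tab/knuckle 16.7
side no tab
wrist tab top z 188.0 [-3.6 -7.8] knuckle [  0.6 -13.2] [ 28.  175.6] plane [-8.90000e-02  3.00000e-03  1.41495e+02] rms 0.66 lean from tab/knuckle -5.6
```

Emit:
send_rows(
  steps=[
    [[0,-0.03,0.4,0,0],[0,-0.03,0.4,0,0],[0,0,0,0,0],[0,0,0,0,0]],
  ],
)

```text
clock: 20.35
position: [543.0, -225.5, 148.1]
ee_rot: [0.794, -0.607, -0.029, 0.024]
contact_force: [-0.3, 0.4, -2.0]
gripper_width: 15.3
```

```bash
python3 g.py; python3 lean.py
```

```text
t 20.35 origin [ 541.7 -227.   125.8] jaw 15.19 toolz [-0.075 -0.003 -0.997] F [-0.3  0.4 -2. ]
err in frame axes x,y: -1.1 4.8
horizontal shift, tool cm: [-0.48  0.11  0.02] down 1cm: [ 0.017 -0.073  0.997] turn tool rad 0.003
20.35 [ 543.  -225.5  148.1] [-0.075 -0.003 -0.997] [-0.3  0.4 -2. ]
scene tab top z 179.3 [13.7 -0.5] knuckle [ 0.5 -0. ] [ 29.7 202.1] plane [-9.70000e-02  0.00000e+00  1.34744e+02] rms 1.05 lean from tab/knuckle 17.0
side no tab
wrist tab top z 186.2 [  0.2 -10.5] knuckle [  1.7 -13.4] [ 28.  175.2] plane [-8.20000e-02 -1.00000e-03  1.34924e+02] rms 0.66 lean from tab/knuckle -2.0
```

Seated again at the same height, now about 1 mm nearer the centre. Releasing and backing off.

Emit:
send_rows(
  steps=[
    [[0,0,0,0,0.3],[0,0,0,0,0.5],[0,0,0,0,0.7],[0,0,0,0,0.9],[0,0,0,0,0.9],[0,0,0,0,0.9],[0,0,0,0,0.9],[0,0,0,0,0.9]],
  ],
)

```text
clock: 21.17
position: [545.0, -226.1, 149.7]
ee_rot: [0.794, -0.607, -0.027, 0.023]
contact_force: [0.0, 0.5, -0.1]
gripper_width: 77.1
```

Emit:
send_rows(
  steps=[
    [[0,0,-1.0,0,0.9],[0,0,-1.5,0,0.9],[0,0,-1.5,0,0.9],[0,0,-1.5,0,0.9],[0,0,-1.5,0,0.9],[0,0,-1.5,0,0.9],[0,0,-1.5,0,0.9],[0,0,0,0,0.9],[0,0,0,0,0.9],[0,0,0,0,0.9]],
  ],
)

```text
clock: 22.0
position: [552.3, -226.0, 259.0]
ee_rot: [0.794, -0.607, -0.025, 0.023]
contact_force: [-0.4, 0.0, 0.3]
gripper_width: 77.1
```

```bash
for i in 1 2 3 4; do python3 lean.py; done; python3 - <<'E'
from h import *
im,d,p=cloud("scene"); cv2.imwrite("pics/final.png",im)
h,s,v=cv2.split(cv2.cvtColor(im,cv2.COLOR_BGR2HSV)); q=p[(h>22)&(h<32)&(s>150)&(p[...,2]>60)&(abs(p[...,0]-410)<60)&(abs(p[...,1]-150)<60)]
t=q[q[:,2]>np.percentile(q[:,2],97)-5]; print("amber",cv2.minAreaRect(t[:,:2].astype(np.float32)))
E
```

```text
22.0 [ 552.3 -226.   259. ] [-0.068 -0.006 -0.998] [-0.4  0.   0.3]
scene tab top z 178.7 [ 5.5 -1. ] knuckle [0.8 0.1] [ 29.8 201.7] plane [-8.40000e-02  1.00000e-03  1.34707e+02] rms 1.08 lean from tab/knuckle 6.2
side tab top z 178.9 [5.9 1.3] knuckle [3.6 0.1] [ 29.1 201.6] plane [-3.30000e-02  1.00000e-03  1.34621e+02] rms 1.14 lean from tab/knuckle 3.0
wrist tab top z 335.6 [  7.8 -21.3] knuckle [ 1.4 -0.1] [ 28.  201.6] plane [-6.7000e-02 -1.0000e-03  1.3491e+02] rms 0.7 lean from tab/knuckle 8.5
22.15 [ 551.8 -225.9  257.8] [-0.07  -0.005 -0.998] [-0.2 -1.5 -0. ]
scene tab top z 178.8 [ 5.6 -1. ] knuckle [0.9 0. ] [ 29.9 201.7] plane [-8.00000e-02  0.00000e+00  1.34681e+02] rms 1.05 lean from tab/knuckle 6.2
side tab top z 179.5 [5.  1.1] knuckle [ 3.8 -0. ] [ 28.5 202. ] plane [-3.30000e-02  0.00000e+00  1.34555e+02] rms 1.24 lean from tab/knuckle 1.7
wrist tab top z 337.3 [  8.2 -21.6] knuckle [1.3 0. ] [ 28.  201.8] plane [-6.9000e-02 -1.0000e-03  1.3493e+02] rms 0.7 lean from tab/knuckle 9.1
22.3 [ 552. -226.  258.] [-0.07  -0.005 -0.998] [-0.1 -0.5 -0.3]
scene tab top z 
[... 344 characters left out ...]
plane [-6.50000e-02 -1.00000e-03  1.34946e+02] rms 0.68 lean from tab/knuckle 8.2
22.45 [ 552.2 -226.   258.4] [-0.069 -0.005 -0.998] [-0.7 -0.3  0.4]
scene tab top z 178.7 [ 5.  -1.1] knuckle [0.6 0. ] [ 30.  201.8] plane [-8.20000e-02  0.00000e+00  1.34734e+02] rms 1.11 lean from tab/knuckle 5.8
side tab top z 179.1 [5.2 1.9] knuckle [4.1 0.2] [ 28.5 201.6] plane [-4.70000e-02 -2.00000e-03  1.34695e+02] rms 1.19 lean from tab/knuckle 1.5
wrist tab top z 338.3 [  8.7 -22.4] knuckle [1.4 0.2] [ 27.9 201.5] plane [-6.80000e-02 -1.00000e-03  1.34928e+02] rms 0.69 lean from tab/knuckle 9.6
amber ((408.6835632324219, 149.21022033691406), (17.52608299255371, 59.30644226074219), 1.687940001487732)
```

View pics/final.png

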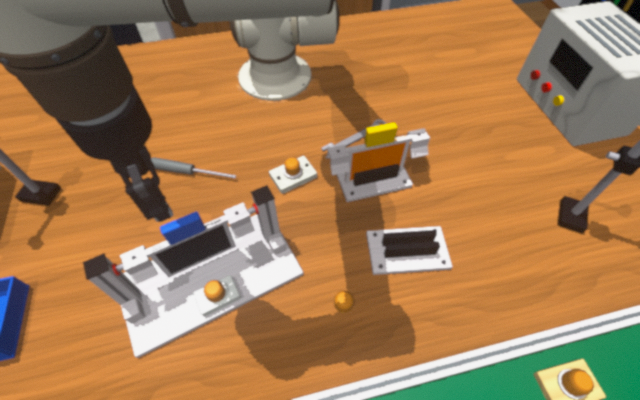

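The door hangs on both pins, between the knuckles at (133,262) and (240,215). Its lean is now a steady 0.07 rad or so, the gripper is clear above it, and the amber door hasn't moved. Handing in.

```bash
python3 -c "
from bench import job; print(job.job_done())"
```

```text
the job is handed in; nothing more can be done
None
```

The smoked door is hanging on both frame pins, released and at rest, and I handed the job in at about 22.5 s of the 43 s allowed. I lowered it onto the pins while still gripping it: the hinge axis read about 120.7 mm, and the wrist load fell from about 3 N to about 0.5 N as the pins took the weight.

- **Extra step:** after the first release the door leaned about 0.14 rad, under the 0.17 limit but close. Pushing the tab upright with one finger did not last; it crept back to about 0.115. I regripped it, lifted it about 7 mm, moved it about 2 mm across and set it down again.
- **Last checks on the smoked door:** the hinge axis is about 120 mm high and within about 1 mm of the pin line across (up to about 3 mm by the side camera). It is also within about 2 mm along, and parallel to the pins.
- **Last checks on everything else:** the gripper is about 80 mm above the door. The amber door is within 1 mm of its starting reading.
- **Where the readings disagreed:**
  - The final lean reads 0.07 rad from the wrist camera, 0.08 from the scene camera and 0.03–0.05 from the side camera, all well inside the limit.
  - A second lean estimate, from the tab position, was unreliable in the wrist view because its mask picked up something other than the tab, so I ignored it there.
  - While pressing down at the first seating, one force reading showed 3 N although the tool no longer moved. I took the door as seated from the height.

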